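Tip a scoop of pipe tees into the matching stock bin

ROBOT

A 6-joint arm with a two-finger parallel gripper is mounted at the origin on the work surface. World frame = base frame: x ahead of the robot, y to its left, z up, the work surface at z = 0. Lengths are in m, angles in degrees, forces in N, time in s.
With the tool pointing down it reaches from about 0.25 to 0.725 m from the base axis. Payload 9.7 kg.
Tool frame: the origin (TCP) lies between the finger pads; the fingertips stand 19 mm ahead of it and the grasp point (between the pads) is the TCP; z points along the fingers, y is the line along which they close (so a half turn about z gives the same grasp; the last joint's range is limited). The gripper opens to 85 mm and grips with 20 to 120 N. Pads are 22 mm wide; open, the fingers measure 114 mm over their backs; the gripper's body (76 mm by 85 mm) begins 54 mm behind the grasp point. The pads swing forward as they close: fully open they stand 13 mm farther back than shut.
Start: joints at [-71.62, 4.979, 10.078, 95.1, 0, 90], TCP at [0.173, -0.522, 0.25] pointing down, gripper open.
Joint ranges: [-179.16, 179.16], [-48.56, 103.87], [-65.8, 70.77], [-126.05, 130.52], [-82.76, 87.17], [-180, 180]. Speed limits (degrees/s): [127.2, 127.2, 147.25, 180, 180, 180].

INTERFACE

Orientations are given as [roll, pitch, yaw] about the fixed x, y, z axes, in that order (R = Rz(yaw) Ry(pitch) Rx(roll)).
In Python, from workcell import bot gives the robot as it stands. The module is installed in compiled form; this text tells all that it offers.
- The arm moves only by the shell command python3 -m crank 'ROWS' [OPENING] [FORCE]. ROWS is JSON, a list that holds one entry, the list of rows, each a list of 6 numbers: the shift along the world's x, y, z as a fraction of full scale, then the turn, a rotation vector about the world's x, y, z as a fraction of full scale. In form: [[[x, y, z, wx, wy, wz], ...]]. A call has 1 to 20 rows; each row shifts and turns the commanded pose from where the row before left it; what a row does not reach is not made up. Full scale, the value 1, is 20 mm for a shift and 0.12 rad for a turn. A row lasts 1/12 s, in which the tool goes at most 41.7 mm and 7.16 degrees, less where a joint would pass 70% of its speed; a pose out of reach is approached as far as the arm can. A call with a number of a shift or a turn outside -1 to 1 is refused whole. A call with a gripper value outside its range is refused whole. OPENING is the opening, from 0 (shut) to 1 (fully open), set as the call begins (- or left out, the last holds). The fingers move at their own pace and stop on an object; FORCE is the grip in N (left out, the last holds). Time passes only in rows, so rows that do not move let the fingers close. It gives the time, the measured TCP pose, the force, the opening and the grip force at its end, in the units of the state.
- bot.get_obs(): the state, without advancing time (a new reading comes with each control period).
- bot.camera(name): name is "scene" or "top"; returns the picture (400x640x3 uint8, red, green, blue); there is no depth.
- bot.camera_model(name): a dict with "vertical_fov" (degrees; the focal length in pixels is half the picture's height over the tangent of half this angle, whatever the lens; pixels are square), "cx", "cy" (the principal point, pixels), "R" (3x3) and "t" (3): a world point X has camera coordinates R X + t. Camera axes: x right, y down, z forward; pixel columns grow to the right and rows downward; lengths in m; the calibration is good to about 2 mm. A picture is of the moment at which its call begins. camera_model takes no time and is no camera call.
- bot.job_done(): hands the job in; it is judged then, once.
The state is a dict: "time": time; "q": joint angles; "qd": joint speeds; "joint_efforts": joint torques, N m; "ee_pos": TCP position; "tcp_rot": TCP orientation; "wrist_force": force on the tool from outside, world axes, zero at the start; "torque": the same for the moment, N m; "opening": finger opening in m; "grasp_force": force on a finger pad.
Only numpy, scipy, OpenCV 4.12 (cv2) and the standard library are available. Lean on these libraries where they do the work, as an engineer would, in place of code of your own. Each camera call takes 0.05 s, during which the arm holds its last target. There are 200 camera calls.

TASK

Put the four pipe tees away: take the scoop tray by its sloping handle, carry it level to the stock bin that already holds the same T-shaped fittings, feel for the bin's low front edge and rest the tray's open lip lightly on it for a moment, then tip the tray so that all four slide into that bin. Never press hard on the bins (a kilogram's weight is plenty). Set the empty tray back down upright on the bench and let go, and leave the tin, wrench and carton where they are.

Things in the scene. Friction and masses are not known exactly. Their poses are not given: they have to be found in the camera images.
- stand_tee: Fixed grey stand (base 180 x 140 x 18 mm) whose height-adjustable platform carries an open cardboard bin already holding some pipe tees like those in the tray. Origin: on the bench under the bin's centre; z up, +x from the bin's low front to its high back. Bin outside 190 (x) x 150 (y) mm, walls 5 mm; back 30 mm higher than the front, sides too from x = -25 mm to the back.
- stand_union: Fixed grey stand (base 180 x 140 x 18 mm) whose height-adjustable platform carries an open cardboard bin already holding some straight couplings with a fat collar. Origin: on the bench under the bin's centre; z up, +x from the bin's low front to its high back. Bin outside 190 (x) x 150 (y) mm, walls 5 mm; back 30 mm higher than the front, sides too from x = -25 mm to the back.
- front_tee (a point): Point on the bench straight below the middle of the tee bin's front edge, x = -92.5 mm in the stand's frame, axes as the stand. The edge runs level along y and stands 80 to 125 mm above this point, wherever the platform was last left: that height is not reported. The bin sits on a soft spring seat: it gives about 1.2 mm per N, up to 30 mm. Inner floor 46 mm below the edge.
- front_union (a point): Point on the bench straight below the middle of the coupling bin's front edge, x = -92.5 mm in the stand's frame, axes as the stand. The edge runs level along y and stands 80 to 125 mm above this point, wherever the platform was last left: that height is not reported. The bin sits on a soft spring seat: it gives about 1.2 mm per N, up to 30 mm. Inner floor 46 mm below the edge.
- tray: Loose grey scoop tray, 140 (x) x 104 (y) mm, floor 4 mm, side and back walls 36 mm high (sides 22 mm over the front 30 mm), open at the +x end. Origin: centre of its underside, z up. At the back (-x) a black flat handle 10 mm thick, 50 wide (y), 66 long, leaning back 40 degrees: root at x -68, z 33 mm, running up along (-0.643, 0, 0.766).
- tray_lip (a point): Middle of the tray's open front edge, underside: x = 70, y = 0, z = 0 mm in the tray's frame, same axes as the tray.
- tray_grip (a point): Point in the tray's handle, mid thickness, 46 mm up from its root and 20 mm below its free end (x = -98, y = 0, z = 68 mm in the tray frame); axes as the tray. Pinch the handle across its thickness, gripper tilted in line with it.
- tin: Bystander: round tin, 60 mm diameter, 90 mm high, standing; origin at the centre of its underside.
- wrench: Bystander: wrench lying on the bench; origin under its middle, length along its x.
- carton: Bystander: closed cardboard carton 80 x 60 x 50 mm; origin at the centre of its underside.
- tee1: One of the four loose aluminium pipe tees in the tray, 45 g: run 50 mm long, 22 mm diameter, along its x; side branch reaching 25 mm along +y. Origin: on the run's axis at its middle (11 mm up when lying flat).
- tee2: One of the four loose aluminium pipe tees in the tray, 45 g: run 50 mm long, 22 mm diameter, along its x; side branch reaching 25 mm along +y. Origin: on the run's axis at its middle (11 mm up when lying flat).
- tee3: One of the four loose aluminium pipe tees in the tray, 45 g: run 50 mm long, 22 mm diameter, along its x; side branch reaching 25 mm along +y. Origin: on the run's axis at its middle (11 mm up when lying flat).
- tee4: One of the four loose aluminium pipe tees in the tray, 45 g: run 50 mm long, 22 mm diameter, along its x; side branch reaching 25 mm along +y. Origin: on the run's axis at its middle (11 mm up when lying flat).

How it is judged (in metres and radians):
On the way, in this order (a step that is already met when the one before it is completed fails the run):
1. the tray, still about level (under 0.6 rad), rests its lip on the front edge of the bin of tees (lip over the bin, up to 80 mm past the edge; over 0.4 N for 0.2 s) (contact force between tray and stand_tee above 0.4 N and angle between tray's own z axis and vertical below 0.6 rad and x of tray_lip in the frame of stand_tee between -0.1 and -0.015 m and y of tray_lip in the frame of stand_tee between -0.075 and 0.075 m), for 0.2 s.
2. all four tees are in the bin of tees (x of tee1 in the frame of stand_tee between -0.095 and 0.095 m and y of tee1 in the frame of stand_tee between -0.075 and 0.075 m and z of tee1 in the frame of stand_tee between 0.03 and 0.15 m and x of tee2 in the frame of stand_tee between -0.095 and 0.095 m and y of tee2 in the frame of stand_tee between -0.075 and 0.075 m and z of tee2 in the frame of stand_tee between 0.03 and 0.15 m and x of tee3 in the frame of stand_tee between -0.095 and 0.095 m and y of tee3 in the frame of stand_tee between -0.075 and 0.075 m and z of tee3 in the frame of stand_tee between 0.03 and 0.15 m and x of tee4 in the frame of stand_tee between -0.095 and 0.095 m and y of tee4 in the frame of stand_tee between -0.075 and 0.075 m and z of tee4 in the frame of stand_tee between 0.03 and 0.15 m), for 0.2 s.
At the end, for the whole second after the job is handed in: All four tees lie at rest inside the bin of tees (origins within its 190 x 150 mm outline, 30 to 150 mm above the bench), and the empty tray stands upright (within 0.1 rad) and at rest on the bench, underside within 10 mm of it (all of step 2 and linear speed of each of tee1, tee2, tee3, tee4 below 0.05 m/s and angle between tray's own z axis and vertical below 0.1 rad and height (world z) of tray below 0.01 m and linear speed of tray below 0.03 m/s); the robot touches nothing.
It fails at once if the tray presses on a bin or its stand with more than 15 N (contact force between tray and stand_tee above 15 N or contact force between tray and stand_union above 15 N).
It fails at once if the robot leans on a bin or its stand with more than 15 N (contact force between any of the arm, the fingers and stand_tee above 15 N or contact force between any of the arm, the fingers and stand_union above 15 N).
It fails at once if the tin, wrench or carton is moved by more than 30 mm (distance of any of tin, wrench, carton from where it was at the start of the episode above 0.03 m).
It also fails if it takes over 48 s, if anything falls off the work surface, if the arm or the gripper's body presses on something with over 40 N, if the wrist force passes 120 N, or if a joint passes its speed limit or range.

## Working session

There is one attempt and no reset: what is moved stays moved. The work goes in short steps, Python scripts to look and compute and a shell command to move; the robot and the scene stay as the last step left them, time stands still between calls to the robot, and variables do not carry over. Pictures are saved under pics/ and viewed, at most 10 in all, crops included, and the job is handed in when it is done.

```bash
mkdir -p pics; python3 - <<'E'
from workcell import bot
import cv2
for n in("scene","top"):
    im=bot.camera(n); cv2.imwrite(f"pics/{n}0.png",im[:,:,::-1]); m=bot.camera_model(n); print(n,m)
print(bot.get_obs())
E
```

```text
scene {'vertical_fov': 49.897281892146935, 'cx': 315.6800319308605, 'cy': 192.3887763596926, 'R': array([[ 0.34438579,  0.93877853, -0.00965938],
       [ 0.52640135, -0.20160632, -0.8259882 ],
       [-0.77736738,  0.27937388, -0.56360463]]), 't': array([-0.18073326, -0.21148335,  1.47256347])}
top {'vertical_fov': 46.12009631605284, 'cx': 315.786266341284, 'cy': 198.89592601095464, 'R': array([[-0.00247707, -0.99998966,  0.00381303],
       [-0.99880171,  0.00228772, -0.04888678],
       [ 0.04887756, -0.00392955, -0.99879705]]), 't': array([-0.02037941,  0.54465336,  1.05805903])}
{'time': 0.1, 'q': array([-7.16204499e+01,  5.00907469e+00,  1.00396827e+01,  9.50993794e+01,
       -1.49232604e-03,  9.00005946e+01]), 'qd': array([-0.0225786 , -0.03882387,  0.10851688,  0.00297331, -0.05017238,
       -0.05715657]), 'joint_efforts': array([-4.63920987e-04, -5.21562016e+01,  4.65653515e+01,  1.60782225e-02,
       -2.03123636e-05,  7.77334549e-06]), 'ee_pos': array([ 0.17335861, -0.52177888,  0.24964931]), 'tcp_rot': array([-1.79931229e+02,  1.49303863e-03,  1.83789573e+01]), 'wrist_force': array([0.41446582, 0.25777757, 0.10523403]), 'torque': array([-0.0200393 ,  0.02439262,  0.03954834]), 'grasp_force': 0.0, 'opening': 0.0854079961444037}
```

View pics/top0.png

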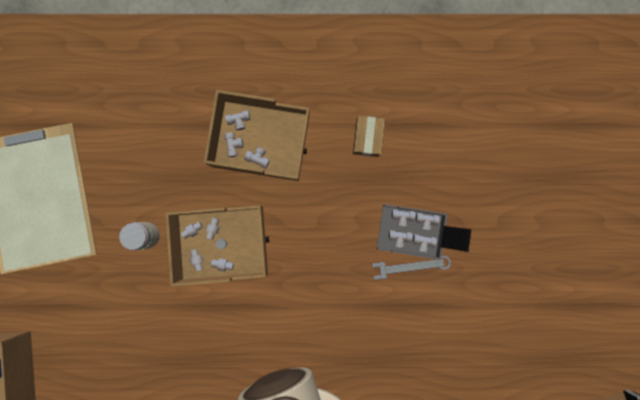

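View pics/scene0.png

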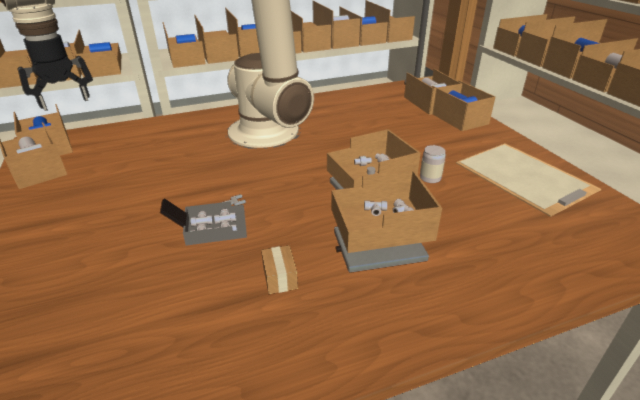

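The top view shows the tray at (412,231) with its handle to the right, and bins at (257,135) and (217,245) with their fronts facing right. The carton is at (369,136), the tin at (138,236) and the wrench just below the tray. I'll enlarge the view to identify the contents and read off corners.

```bash
python3 - <<'E'
import cv2
a=cv2.imread("pics/top0.png")
l=cv2.resize(a[85:295,150:320],None,fx=2.8,fy=2.8,interpolation=cv2.INTER_CUBIC)
r=cv2.resize(a[195:285,365:480],None,fx=2.8,fy=2.8,interpolation=cv2.INTER_CUBIC)
import numpy as np
o=np.zeros((588,800,3),np.uint8);o[:l.shape[0],:l.shape[1]]=l;o[:r.shape[0],478:478+r.shape[1]]=r[:,:322]
s=cv2.imread("pics/scene0.png")[190:250,150:260]; s=cv2.resize(s,None,fx=2.8,fy=2.8,interpolation=cv2.INTER_CUBIC)
o[300:300+s.shape[0],480:480+s.shape[1]]=s
cv2.imwrite("pics/z1.png",o)
E
```

```text
(no output)
```

View pics/z1.png

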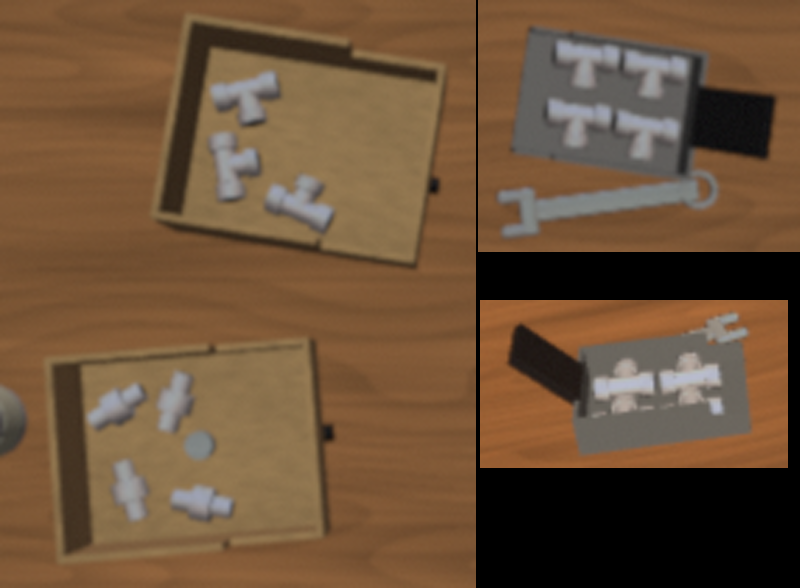

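The upper bin in the top view holds the tees and the lower one holds the collared couplings. Next I'll zoom in on the tee bin in the scene view and compute poses.

```bash
cat > h.py <<'E'
from workcell import bot
import numpy as np
def ray(n,u,v):
    m=bot.camera_model(n);f=200/np.tan(np.radians(m["vertical_fov"]/2));R=np.array(m["R"]);t=np.array(m["t"])
    return -R.T@t, R.T@np.array([(u-m["cx"])/f,(v-m["cy"])/f,1])
def onz(n,u,v,z):
    c,d=ray(n,u,v); return c+d*(z-c[2])/d[2]
def tri(pt,ps):
    (c,d),(e,g)=ray("top",*pt),ray("scene",*ps)
    s=np.linalg.lstsq(np.c_[d,-g],e-c,rcond=None)[0]; a,b=c+d*s[0],e+g*s[1]
    return (a+b)/2,np.linalg.norm(a-b)
def proj(n,X):
    m=bot.camera_model(n);f=200/np.tan(np.radians(m["vertical_fov"]/2));p=np.array(m["R"])@X+m["t"]
    return p[:2]/p[2]*f+[m["cx"],m["cy"]]
E
python3 - <<'E'
from h import *
import cv2
s=cv2.imread("pics/scene0.png")[165:275,320:450]; cv2.imwrite("pics/z2.png",cv2.resize(s,None,fx=5,fy=5,interpolation=cv2.INTER_CUBIC))
for p,z in [((383.6,205),.022),((377.5,249.3),.022),((446.4,213.6),.036),((440.7,258.2),.036),((471,229.6),.085),((468.6,251),.085)]: print(onz("top",*p,z).round(4))
for z in(.08,.1,.125):
  a,b=onz("top",308.2,108.6,z),onz("top",298.2,179.6,z);print(z,a.round(4),b.round(4),np.linalg.norm(a-b),proj("scene",a),proj("scene",b))
E
```

```text
[ 0.53  -0.175  0.022]
[ 0.4302 -0.1603  0.022 ]
[ 0.51   -0.3129  0.036 ]
[ 0.411  -0.2987  0.036 ]
[ 0.4751 -0.3509  0.085 ]
[ 0.4298 -0.3449  0.085 ]
0.08 [ 0.7365 -0.0055  0.08  ] [0.5828 0.0162 0.08  ] 0.155238961638232 [349.41430016 248.44139156] [330.77908524 203.79681028]
0.1 [ 0.7317 -0.0058  0.1   ] [0.581  0.0155 0.1   ] 0.15214498129622178 [348.65148016 239.26706084] [330.29499467 196.22331238]
0.125 [ 0.7256 -0.0061  0.125 ] [0.5788 0.0147 0.125 ] 0.14827750586870883 [347.67857915 227.56611489] [329.67556467 186.53245693]
```

View pics/z2.png

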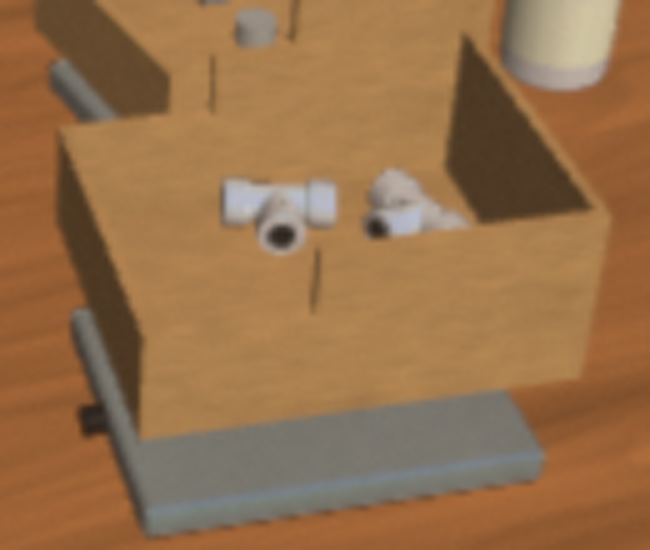

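In the scene view the tee bin's front top corners are at (348.6,232.6) and (331.6,191). Together with the top view this puts the edge about 114 mm high, with its midpoint at (0.654, 0.0045) and yaw about 82°. The tray centre is at (0.470, -0.237), also yaw 82°, so the grip point is near (0.4565, -0.334, 0.068). I'll move to the pre-grasp pose.

```bash
python3 -m crank '[[[0.98,0.443,-0.2,0,0,-0.96],[0.98,0.443,-0.2,0,0,-0.96],[0.98,0.443,-0.2,0,0,-0.96],[0.98,0.443,-0.2,0,0,-0.96],[0.98,0.443,-0.3,0.96,-0.136,0],[0.98,0.443,-0.3,0.96,-0.136,0],[0.98,0.443,-0.4,0.96,-0.136,0],[0.98,0.443,-0.4,0.96,-0.136,0],[0.98,0.443,-0.5,0.96,-0.136,0],[0.98,0.443,-0.5,0.96,-0.136,0],[0.98,0.443,-0.5,0,0,0],[0.98,0.443,-0.5,0,0,0],[0.98,0.443,-0.5,0,0,0],[0.98,0.443,-0.5,0,0,0],[0,0,0,0,0,0],[0,0,0,0,0,0],[0,0,0,0,0,0]]]' 0.7 40
cat >>h.py <<'E'
from scipy.spatial.transform import Rotation as Ro
def state():
    o=bot.get_obs(); R=Ro.from_euler("xyz",o["tcp_rot"],degrees=True).as_matrix(); return o,np.array(o["ee_pos"]),R
E
python3 - <<'E'
from h import *
import cv2
o,p,R=state(); print(p,R.round(3),o["q"])
u=np.array([.14,.99,0]);print("want z",.643*u-[0,0,.766],"delta to grip",np.array([.4565,-.334,.068])-p)
im=bot.camera("top"); cv2.imwrite("pics/a.png",im[:,:,::-1])
s=bot.camera("scene");o=np.vstack([cv2.resize(im[180:300,340:540],(800,480))[:290],cv2.resize(s[150:270,120:300],(465,310))[:, :].repeat(1,0) if 0 else cv2.copyMakeBorder(cv2.resize(s[150:270,120:300],(465,310)),0,0,0,335,cv2.BORDER_CONSTANT)])
cv2.imwrite("pics/b.png",o[:,:,::-1])
E
```

```text
time: 1.52
ee_pos: [0.4475, -0.398, 0.1463]
tcp_rot: [-140.0, -0.0, -8.0]
wrist_force: [-0.3, -0.2, 0.0]
opening: 0.0596
grasp_force: 0.0
[ 0.44745415 -0.39798873  0.14634784] [[ 0.99  -0.107  0.09 ]
 [-0.139 -0.758  0.637]
 [ 0.    -0.643 -0.766]] [-53.25295737  38.58643471  33.02847798 115.23017618  26.91945515
 127.22273327]
want z [ 0.09002  0.63657 -0.766  ] delta to grip [ 0.00904585  0.06398873 -0.07834784]
```

View pics/b.png

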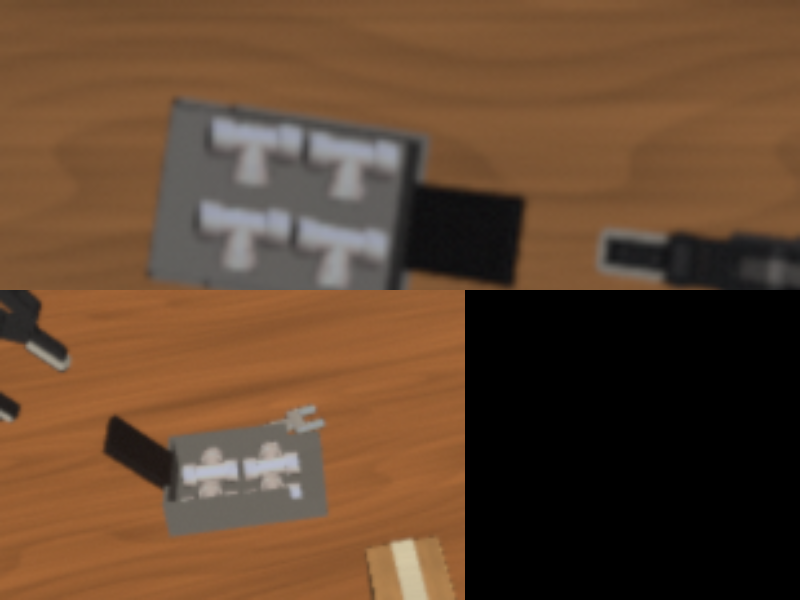

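The gripper is in line with the handle: in the top crop the handle's end is at (519,240) and the fingertip at (610,252). I'll advance and close.

```bash
python3 -m crank '[[[0.09,0.64,-0.78,0,0,0],[0.09,0.64,-0.78,0,0,0],[0.09,0.64,-0.78,0,0,0],[0.06,0.42,-0.52,0,0,0],[0.06,0.42,-0.52,0,0,0],[0.06,0.42,-0.52,0,0,0],[0,0,0,0,0,0],[0,0,0,0,0,0]]]' 0.7; python3 -m crank '[[[0,0,0,0,0,0],[0,0,0,0,0,0],[0,0,0,0,0,0],[0,0,0,0,0,0],[0,0,0,0,0,0],[0,0,0,0,0,0],[0,0,0,0,0,0],[0,0,0,0,0,0]]]' 0 80
```

```text
time: 2.28
ee_pos: [0.4563, -0.3346, 0.0688]
tcp_rot: [-140.0, -0.0, -8.1]
wrist_force: [-0.5, 0.1, 0.5]
opening: 0.0594
grasp_force: 0.0
time: 2.95
ee_pos: [0.457, -0.3344, 0.069]
tcp_rot: [-140.0, -0.1, -8.1]
wrist_force: [0.6, 0.1, 5.7]
opening: 0.0087
grasp_force: 78.4
```

```bash
python3 -m crank '[[[0,0,0.1,0,0,0],[0,0,0.2,0,0,0],[0,0,0.3,0,0,0],[0,0,0.5,0,0,0],[0,0,0.7,0,0,0],[0,0,0.8,0,0,0],[0,0,0.8,0,0,0],[0,0,0.8,0,0,0],[0,0,0.8,0,0,0],[0,0,0.8,0,0,0],[0,0,0.7,0,0,0],[0,0,0.5,0,0,0],[0,0,0.3,0,0,0],[0,0,0.2,0,0,0],[0,0,0,0,0,0],[0,0,0,0,0,0],[0,0,0,0,0,0]]]'
python3 - <<'E'
from h import *
import cv2
o,p,R=state(); print(p,o["tcp_rot"],o["wrist_force"])
im=bot.camera("top");s=bot.camera("scene")
a=cv2.resize(im[160:300,330:530],(800,560))[:300];a=cv2.resize(im[170:290,340:500],(400,300));b=cv2.resize(s[90:210,130:290],(400,300))
cv2.imwrite("pics/c.png",np.hstack([a,b])[:,:,::-1])
E
```

```text
time: 4.37
ee_pos: [0.4567, -0.3342, 0.2175]
tcp_rot: [-140.0, 0.0, -8.0]
wrist_force: [-0.2, 0.6, -4.0]
opening: 0.009
grasp_force: 78.0
[ 0.45674948 -0.33423435  0.21751762] [-1.39965420e+02  2.35841259e-02 -8.02982030e+00] [-0.21420637  0.56818148 -4.04773798]
```

View pics/c.png

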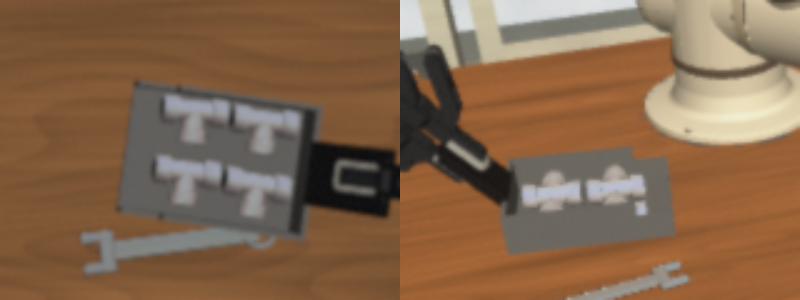

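The tray is held level, with all four tees inside it (front corners at crop (136,83) and (118,210)). I'll carry it over the tee bin's front edge with smooth speed ramps.

```bash
python3 - <<'E'
from h import *
for z in (.15,.172): print(onz("top",394.4,203.2,z).round(4),onz("top",387.2,254,z).round(4))
E
python3 -m crank '[[[0.16,0.19,0,0,0,0],[0.32,0.38,0,0,0,0],[0.48,0.57,0,0,0,0],[0.64,0.757,0,0,0,0],[0.64,0.757,0,0,0,0],[0.64,0.757,0,0,0,0],[0.64,0.757,0,0,0,0],[0.64,0.757,0,0,0,0],[0.64,0.757,0,0,0,0],[0.64,0.757,0,0,0,0],[0.64,0.757,0,0,0,0],[0.64,0.757,0,0,0,0],[0.64,0.757,0,0,0,0],[0.64,0.757,0,0,0,0],[0.48,0.57,0,0,0,0],[0.32,0.38,0,0,0,0],[0.16,0.19,0,0,0,0],[0,0,0,0,0,0],[0,0,0,0,0,0],[0,0,0,0,0,0]]]'
python3 - <<'E'
from h import *
import cv2
o,p,R=state(); print(p,o["tcp_rot"],o["wrist_force"],o["q"])
im=bot.camera("top");s=bot.camera("scene")
a=cv2.resize(im[70:220,200:400],(400,300));b=cv2.resize(s[130:280,250:450],(400,300))
cv2.imwrite("pics/d.png",np.hstack([a,b])[:,:,::-1])
E
```

```text
[ 0.529  -0.1775  0.15  ] [ 0.4284 -0.1622  0.15  ]
[ 0.5281 -0.1738  0.172 ] [ 0.4299 -0.1588  0.172 ]
time: 6.13
ee_pos: [0.6357, -0.1227, 0.2182]
tcp_rot: [-140.0, -0.0, -8.1]
wrist_force: [0.1, 0.9, -3.9]
opening: 0.0092
grasp_force: 78.0
[ 0.63568523 -0.12266985  0.21824769] [-1.40006273e+02 -7.43749777e-03 -8.06608852e+00] [ 0.05781096  0.89131284 -3.91609103] [-25.51388533  27.4593799   26.69861323 103.35165423  37.81856838
 157.69349908]
```

View pics/d.png

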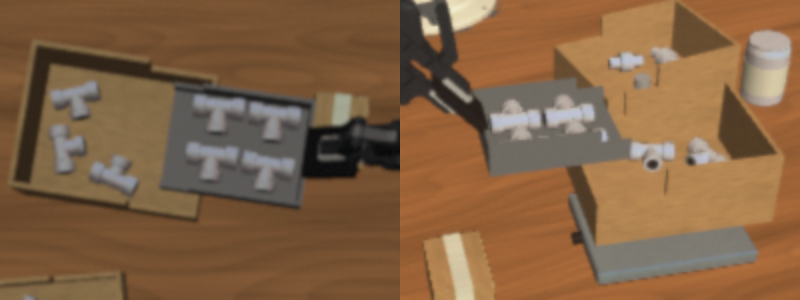

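The lip is about 40 mm past the front edge and centred across the bin, and all four tees are still aboard. Next I'll lower it and feel for the edge.

```bash
python3 -m crank '[[[0,0,-0.1,0,0,0],[0,0,-0.2,0,0,0],[0,0,-0.2,0,0,0],[0,0,-0.2,0,0,0],[0,0,-0.2,0,0,0],[0,0,-0.2,0,0,0],[0,0,-0.1,0,0,0],[0,0,0,0,0,0],[0,0,0,0,0,0]]]'
for i in 1 2; do python3 -m crank '[[[0,0,-0.1,0,0,0],[0,0,0,0,0,0],[0,0,0,0,0,0]]]'; done
```

```text
time: 6.98
ee_pos: [0.636, -0.1221, 0.1942]
tcp_rot: [-140.0, -0.0, -8.0]
wrist_force: [-0.2, -0.1, -3.2]
opening: 0.0092
grasp_force: 78.0
time: 7.23
ee_pos: [0.636, -0.1221, 0.1923]
tcp_rot: [-140.0, -0.0, -8.0]
wrist_force: [-0.2, 0.2, -3.8]
opening: 0.0091
grasp_force: 78.1
time: 7.48
ee_pos: [0.636, -0.1221, 0.1901]
tcp_rot: [-140.0, -0.0, -8.0]
wrist_force: [-0.8, 0.5, -3.9]
opening: 0.0091
grasp_force: 78.0
```

```bash
for i in 1 2 3 4; do python3 -m crank '[[[0,0,-0.1,0,0,0],[0,0,0,0,0,0],[0,0,0,0,0,0]]]' | grep -E "ee_pos|wrist"; done
```

```text
ee_pos: [0.636, -0.1221, 0.1881]
wrist_force: [-0.4, 1.0, -3.2]
ee_pos: [0.636, -0.1221, 0.1862]
wrist_force: [-0.3, -0.4, -3.1]
ee_pos: [0.636, -0.1222, 0.1844]
wrist_force: [-0.1, -1.3, -1.8]
ee_pos: [0.6361, -0.1222, 0.1824]
wrist_force: [0.9, -1.1, -0.1]
```

Contact came at TCP z ≈ 0.186, and the load is now about 3 to 4 N. I'll hold it briefly to confirm.

```bash
python3 -m crank '[[[0,0,0,0,0,0],[0,0,0,0,0,0],[0,0,0,0,0,0],[0,0,0,0,0,0],[0,0,0,0,0,0]]]' | grep -E "time|wrist";python3 -m crank '[[[0,0,0.1,0,0,0],[0,0,0.2,0,0,0],[0,0,0.4,0,0,0],[0,0,0.4,0,0,0],[0,0,0.2,0,0,0],[0,0,0,0,0,0],[0,0,0,0,0,0]]]'
```

```text
time: 8.9
wrist_force: [0.9, -1.1, -1.0]
time: 9.48
ee_pos: [0.6362, -0.1223, 0.2086]
tcp_rot: [-140.0, -0.1, -8.0]
wrist_force: [0.6, -0.1, -4.0]
opening: 0.0089
grasp_force: 78.1
```

Step one is done: about 3 N for more than 0.4 s. I'm tipping the tray about its lip, clear of the edge.

```bash
python3 -m crank '[[[0.034,0.238,0.373,-0.4125,0.058,0],[0.034,0.238,0.373,-0.4125,0.058,0],[0.039,0.277,0.353,-0.4125,0.058,0],[0.039,0.277,0.353,-0.4125,0.058,0],[0.045,0.317,0.328,-0.4125,0.058,0],[0.045,0.317,0.328,-0.4125,0.058,0],[0.05,0.351,0.298,-0.4125,0.058,0],[0.05,0.351,0.298,-0.4125,0.058,0],[0.054,0.381,0.268,-0.4125,0.058,0],[0.054,0.381,0.268,-0.4125,0.058,0],[0.051,0.359,0.233,-0.4125,0.058,0],[0.051,0.359,0.233,-0.4125,0.058,0],[0.055,0.386,0.193,-0.4125,0.058,0],[0.055,0.386,0.193,-0.4125,0.058,0],[0,0,0,0,0,0],[0,0,0,0,0,0],[0,0,0,0,0,0]]]'
python3 - <<'E'
from h import *
import cv2
im=bot.camera("top");s=bot.camera("scene")
a=cv2.resize(im[70:220,200:400],(400,300));b=cv2.resize(s[130:280,250:450],(400,300))
cv2.imwrite("pics/e.png",np.hstack([a,b])[:,:,::-1])
E
```

```text
time: 10.9
ee_pos: [0.6462, -0.0558, 0.2897]
tcp_rot: [-178.9, 0.1, -5.3]
wrist_force: [0.4, -0.8, -1.8]
opening: 0.009
grasp_force: 78.4
```

View pics/e.png

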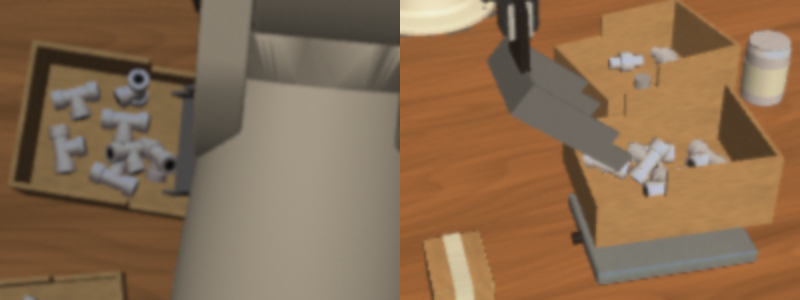

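The scene view shows the tray empty and the new tees in the bin. The wrist load dropped by about 2 N, which matches all four. I'll lift clear, level the tray and carry it back.

```bash
python3 -m crank '[[[0,0,0.3,0,0,0],[0,0,0.7,0,0,0],[0,0,0.9,0,0,0],[0,-0.2,0.8,0,0,0],[-0.2,-0.5,0.3,0.577,-0.082,0],[-0.528,-0.869,0,0.577,-0.082,0],[-0.528,-0.869,0,0.577,-0.082,0],[-0.528,-0.869,0,0.577,-0.082,0],[-0.528,-0.869,0,0.577,-0.082,0],[-0.528,-0.869,0,0.577,-0.082,0],[-0.528,-0.869,0,0.577,-0.082,0],[-0.528,-0.869,0,0.577,-0.082,0],[-0.528,-0.869,0,0.577,-0.082,0],[-0.528,-0.869,0,0.577,-0.082,0],[-0.528,-0.869,0,0,0,0],[-0.528,-0.869,0,0,0,0],[-0.528,-0.869,0,0,0,0],[-0.3,-0.5,0,0,0,0],[0,0,0,0,0,0],[0,0,0,0,0,0]]]'
python3 - <<'E'
from h import *
import cv2
o,p,R=state();print((np.array([.477,-.334,.069])-p)/.02)
d=Ro.from_euler("xyz",[-140,0,-8.05],degrees=True).as_matrix()@R.T
print(Ro.from_matrix(d).as_rotvec()/.12)
im=bot.camera("top");s=bot.camera("scene")
a=cv2.resize(im[70:220,200:400],(400,300));b=cv2.resize(s[50:280,150:450],(400,300))
cv2.imwrite("pics/f.png",np.hstack([a,b])[:,:,::-1])
E
```

```text
time: 12.67
ee_pos: [0.5076, -0.2833, 0.343]
tcp_rot: [-139.3, -2.1, -6.3]
wrist_force: [0.2, -0.3, -2.5]
opening: 0.0086
grasp_force: 78.7
[ -1.53069539  -2.53680031 -13.69792543]
[-0.06380385  0.31894077 -0.25546748]
```

View pics/f.png

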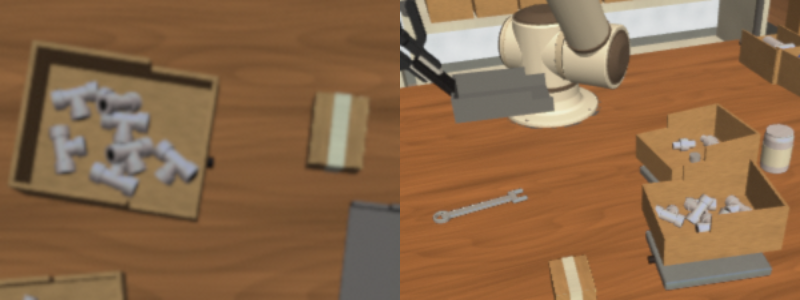

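All seven tees are in the bin (three old, four new) and the tray is empty. I'll correct the orientation and lower it.

```bash
python3 -m crank '[[[-0.15,-0.25,-0.4,-0.016,0.08,-0.064],[-0.3,-0.5,-0.8,-0.016,0.08,-0.064],[-0.3,-0.5,-0.9,-0.016,0.08,-0.064],[-0.3,-0.5,-0.9,-0.016,0.08,-0.064],[-0.3,-0.5,-0.9,0,0,0],[-0.18,-0.29,-0.9,0,0,0],[0,0,-0.9,0,0,0],[0,0,-0.9,0,0,0],[0,0,-0.9,0,0,0],[0,0,-0.9,0,0,0],[0,0,-0.9,0,0,0],[0,0,-0.9,0,0,0],[0,0,-0.9,0,0,0],[0,0,-0.9,0,0,0],[0,0,-0.6,0,0,0],[0,0,-0.4,0,0,0],[0,0,-0.2,0,0,0],[0,0,0,0,0,0],[0,0,0,0,0,0]]]'
```

```text
time: 14.35
ee_pos: [0.4773, -0.334, 0.0793]
tcp_rot: [-140.0, -0.0, -8.0]
wrist_force: [0.5, -0.4, -2.0]
opening: 0.0088
grasp_force: 78.6
```

```bash
python3 -m crank '[[[0,0,-0.15,0,0,0],[0,0,-0.15,0,0,0],[0,0,-0.1,0,0,0],[0,0,0,0,0,0],[0,0,0,0,0,0]]]'|grep -E "pos|wrist"; python3 -m crank '[[[0,0,-0.05,0,0,0],[0,0,0,0,0,0],[0,0,0,0,0,0]]]'|grep -E "pos|wrist"
```

```text
ee_pos: [0.4771, -0.3339, 0.0706]
wrist_force: [-0.1, 1.1, -2.9]
ee_pos: [0.4771, -0.3339, 0.0696]
wrist_force: [0.1, -0.4, -1.9]
```

```bash
for i in 1 2; do python3 -m crank '[[[0,0,-0.04,0,0,0],[0,0,0,0,0,0],[0,0,0,0,0,0]]]'|grep -E "pos|wrist"; done
```

```text
ee_pos: [0.4772, -0.334, 0.0691]
wrist_force: [1.0, -0.6, 0.8]
ee_pos: [0.4773, -0.3341, 0.069]
wrist_force: [-0.2, -2.4, 6.8]
```

The tray is on the bench. Releasing and backing out along the handle line.

```bash
python3 -m crank '[[[0,0,0.03,0,0,0],[0,0,0,0,0,0],[0,0,0,0,0,0],[0,0,0,0,0,0],[0,0,0,0,0,0],[0,0,0,0,0,0],[0,0,0,0,0,0]]]' 0.6 40; python3 -m crank '[[[-0.03,-0.21,0.26,0,0,0],[-0.06,-0.42,0.52,0,0,0],[-0.09,-0.64,0.77,0,0,0],[-0.09,-0.64,0.77,0,0,0],[-0.09,-0.64,0.77,0,0,0],[-0.09,-0.64,0.77,0,0,0],[-0.09,-0.64,0.77,0,0,0],[0,0,0,0,0,0],[0,0,0,0,0,0],[0,0,0,0,0,0],[0,0,0,0,0,0],[0,0,0,0,0,0],[0,0,0,0,0,0]]]'
python3 - <<'E'
from h import *
import cv2
im=bot.camera("top");s=bot.camera("scene")
a=cv2.resize(im[80:300,200:500],(400,300));b=cv2.resize(s[50:280,150:450],(400,300))
cv2.imwrite("pics/g.png",np.hstack([a,b])[:,:,::-1])
E
```

```text
time: 16.1
ee_pos: [0.4771, -0.3339, 0.0685]
tcp_rot: [-140.0, 0.0, -8.0]
wrist_force: [0.1, -0.7, -0.3]
opening: 0.0512
grasp_force: 0.0
time: 17.18
ee_pos: [0.4663, -0.4099, 0.1608]
tcp_rot: [-140.0, 0.1, -7.9]
wrist_force: [-0.6, -0.2, -0.5]
opening: 0.0512
grasp_force: 0.0
```

View pics/g.png

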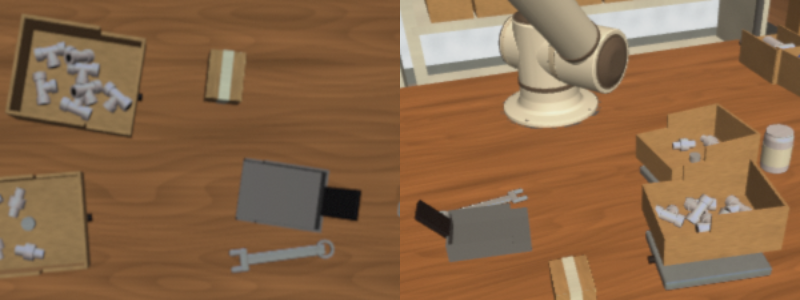

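The tray stands flat and empty on the bench, the gripper is clear, the tees are in the bin, and the tin, wrench and carton look undisturbed.

```bash
python3 -c "
from workcell import bot
print(bot.job_done())"
```

```text
the job is handed in; nothing more can be done
None
```

The job is handed in at about 17 s of the 48 s: all four tees are in the tee bin, the edge was touched at only about 3–4 N, and the empty tray is upright on the bench and released, with the tin, wrench and carton left in place (no verdict was returned).

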